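# Fetch the oval pattern board from under the flap and show it over the carving

## Robot

A 7-joint arm with a two-finger parallel gripper is mounted at the origin on the work surface. World frame = base frame: x ahead of the robot, y to its left, z up, the work surface at z = 0. Lengths are in m, angles in rad, forces in N, time in s.
With the tool pointing down it reaches from about 0.35 to 0.9 m from the base axis. Payload 8.1 kg.
Tool frame: the origin (TCP) lies midway between the tips of the shut fingers; the grasp point (between the pads) lies 19 mm behind it; z points along the fingers, y is the line along which they close (so a half turn about z gives the same grasp; the last joint's range is limited). The gripper opens to 92 mm and grips with 3 to 60 N. Pads are 19 mm wide; open, the fingers measure 130 mm over their backs; the gripper's body (75 mm by 190 mm) begins 47 mm behind the grasp point.
Start: joints at [1.124, 0.434, 0.025, 1.573, -0.012, 1.134, -0.075], TCP at [0.211, -0.588, 0.227] pointing down, gripper open.
Joint ranges: [-2.62, 2.62], [-0.44, 2.09], [-1.27, 1.32], [0.08, 2.57], [-1.32, 4.46], [0.12, 2], [-2.74, 2.74]. Speed limits (rad/s): [2.22, 2.22, 3.01, 3.01, 3.14, 3.14, 3.14].

## Interface

Orientations are given as a rotation vector (axis times angle).
In Python, from cell import sensors, cams, ticket gives the robot as it stands.
- The arm moves only by the tool apply_moves, never from a script. Its argument "rows" is a list of rows, each a list of 3 entries, a list of its own where there are three numbers: the shift along the tool's x, y, z in cm, then the turn about the tool's z in degrees, then the opening, from -1 (shut) to 1 (fully open). A call has 1 to 20 rows; each row shifts and turns the commanded pose from where the row before left it, along the tool's axes as they then stand; what a row does not reach is not made up. A row lasts 1/8 s, in which the tool goes at most 62.5 mm and 10.7 degrees, less where a joint would pass 70% of its speed; a pose out of reach is approached as far as the arm can. A call with a gripper value outside its range is refused whole. The fingers move at their own pace and stop on an object; "grip_force" is the grip in N (left out, the last holds). Time passes only in rows, so rows that do not move let the fingers close. It gives the time, the measured TCP pose, the force, the opening and the grip force at its end, in the units of the state.
- sensors.read_state(): the state, without advancing time (a new reading comes with each control period).
- cams.get_image(name): name is "scene" or "side" or "wrist"; returns the picture (480x640x3 uint8, blue, green, red); there is no depth.
- cams.calibration(name): a dict with "intrinsics" (3x3 intrinsics, pixels), "position" and "rotation" of the camera in the world. Camera axes: x right, y up, looking along -z (the intrinsics and any distortion apply to the point x, -y, -z); pixel columns grow to the right and rows downward; lengths in m; the calibration is good to about 2 mm. A picture is of the moment at which its call begins: read the wrist's pose just before it. calibration takes no time and is no camera call; for the wrist camera it gives the pose at the moment of the call.
- ticket.close_job(): hands the job in; it is judged then, once.
The state is a dict: "t": time; "joint_positions": joint angles; "dq": joint speeds; "effort": joint torques, N m; "ee_pos": TCP position; "tool_rot": TCP orientation; "wrist_force": force on the tool from outside, world axes, zero at the start; "moment": the same for the moment, N m; "opening": opening from 0.0 (shut) to 1.0 (fully open); "grip_force": force on a finger pad.
Only numpy, scipy, OpenCV 4.12 (cv2) and the standard library are available. Lean on these libraries where they do the work, as an engineer would, in place of code of your own. Each camera call takes 0.05 s, during which the arm holds its last target. There are 200 camera calls.

## Task

Swing up the flap of the wooden pattern box so that it stays standing open, draw the longest of the three plywood pattern boards straight up out of its slot by its top edge, and hold it upright over the middle of the carved oval panel, lined up with the panel's long axis, its lower edge about 10 cm above the panel. Finish while still holding it there; leave the panel, the other two boards and all the other things on the bench where they are.

Things in the scene. Friction and masses are not known exactly. Their poses are not given: they have to be found in the camera images.
- till: Wooden pattern box fixed to the bench, 140 (x) x 186 (y) x 105 mm high, walls 8 mm, covered by the flap. Origin: centre of its underside; its x axis points from the front wall to the hinge side, within 0.3 rad of the robot's straight ahead.
- till_in (a point): Centre of the box's inner floor, 8 mm above the bench. On the floor a solid rack 35 mm high has three slots 8.5 mm wide, parallel to the box's x and 124 mm long, at y = -45, 0 and +45 mm; one board stands in each, in any order. Above the rack the inside is open, 124 (x) x 170 (y) mm.
- flap (a joint): Angle (rad) of the flap hinged along the top of the box's far (+x) wall: 0 = shut, 1.57 = upright, stop at 2.0. It may start ajar by up to 0.2. The flap is 140 x 186 x 8 mm, 0.2 kg; its hinge is stiff: it stays at whatever angle it is left (about 3 N at the knob moves it).
- flap_handle (a point): Middle of the head of the flap's knob: head 28 mm across and 16 mm long, on a 12 mm stem, head centre 35 mm above the flap's upper face, 30 mm in from its front edge, midway along y. The knob turns with the flap: with the flap upright it points away from the robot.
- flap_hinge (a point): Point on the hinge axis midway along the box's far (+x) top edge, 105 mm above the bench; the axis is parallel to the box's y.
- board_long: The longest pattern board, the one to fetch: plywood plate 110 (its x) x 6 (its y) x 90 mm high (its z), 30 to 70 g, with a pencilled oval. Origin: centre of its lower edge. It stands on edge in one of the slots, its lower 35 mm in the rack, its top edge 98 mm above the bench, 7 mm below the box's rim, with 39 mm or more free to the next board and 37 mm or more to the side wall.
- board_mid: Middle board, plate 80 x 6 x 90 mm, same axes and origin, in another slot; to stay there.
- board_short: Short board, plate 50 x 6 x 90 mm, same axes and origin, in the third slot; to stay there.
- panel: Carved limewood panel lying loose on the bench, oval 240 (its x, the long axis) x 160 (y) mm, 18 mm thick with a rim 25 mm high and carved leaves up to 30 mm high at its +x end. Origin: centre of its underside. It may lie to the left or the right of the robot, the box on the other side, its x axis within 0.4 rad of straight ahead.
- panel_mid (a point): Centre of the panel's upper face, 18 mm above the bench.
- gouge: Bystander: carving gouge lying on the bench between box and panel, 230 mm long along its x, handle 24 mm thick.
- wax: Bystander: jar 66 mm across, 60 mm high.
- mug: Bystander: mug 80 mm across, 90 mm high.
- sanding_block: Bystander: cork block 65 x 110 x 35 mm.
- clamp: Bystander: bar clamp lying flat, 300 x 90 x 36 mm.
- mallet: Bystander: carver's mallet lying along its x, 260 mm long, head 80 mm across.
- offcut: Bystander: limewood offcut 70 x 120 x 30 mm.

How it is judged:
On the way, in this order (a step that is already met when the one before it is completed fails the run):
1. the flap stands open (at least 1.3 rad) (value of joint flap above 1.3 rad), for 0.2 s.
2. the longest board is held by the fingers, clear above the box (contact force between the fingers and board_long above 1 N and z of board_long in the frame of till above 0.105 m), for 0.2 s.
At the end, for the whole second after the job is handed in: Fingers hold the longest board still, free of box and panel: within 45 mm of the panel's centre horizontally, lower edge 60-220 mm above the bench, within 0.25 rad of upright and of the panel's long axis. Flap over 1.3 rad; panel moved under 20 mm, other boards under 30 mm (contact force between the fingers and board_long above 1 N and horizontal distance between board_long and panel_mid below 0.045 m and height (world z) of board_long between 0.06 and 0.22 m and angle between board_long's own z axis and vertical below 0.25 rad and angle between the x axis of board_long and the x axis of panel, either way round below 0.25 rad and linear speed of board_long below 0.03 m/s and contact force between board_long and panel below 0.1 N and contact force between board_long and till below 0.1 N and value of joint flap above 1.3 rad and distance of panel from where it was at the start of the episode below 0.02 m and distance of each of board_mid, board_short from where it was at the start of the episode below 0.03 m); the arm keeps its last pose, push and grip.
It fails at once if the panel is shifted by 20 mm or more (distance of panel from where it was at the start of the episode above 0.02 m).
It fails at once if another board is pulled from its slot (distance of any of board_mid, board_short from where it was at the start of the episode above 0.03 m).
It fails at once if something else on the bench is moved by 30 mm or more (distance of any of gouge, wax, mug, sanding_block, clamp, mallet, offcut from where it was at the start of the episode above 0.03 m).
It also fails if it takes over 64 s, if anything falls off the work surface, if the arm or the gripper's body presses on something with over 40 N, if the wrist force passes 120 N, or if a joint passes its speed limit or range.

## Working session

There is one attempt and no reset: what is moved stays moved. The work goes in short steps, Python scripts to look and compute and a tool call to move; the robot and the scene stay as the last step left them, time stands still between calls to the robot, and variables do not carry over. Pictures are saved under pics/ and viewed, at most 10 in all, crops included, and the job is handed in when it is done.

Besides the shell and the picture viewer there is one more tool, called after "Request:" as name([rows], argument=value, ...), one row to a line, values as JSON. apply_moves: Moves the arm, as the interface text tells. Its arguments: {"type":"object","properties":{"rows":{"type":"array","items":{"type":"array"}},"grip_force":{"type":"number"}},"required":["rows"]}

```bash
mkdir -p pics; ls
python3 - <<'E'
from cell import sensors,cams
import cv2,numpy as np
s=sensors.read_state();print(s)
for n in("scene","side"):
    cv2.imwrite(f"pics/{n}0.png",cams.get_image(n));c=cams.calibration(n);print(n,{k:np.round(v,4).tolist() if not isinstance(v,str) else v for k,v in c.items()})
E
```

```text
pics
{'t': 0.0, 'joint_positions': array([ 1.12442168,  0.43523   ,  0.02499348,  1.57409656, -0.01160297,
        1.13399302, -0.07510536]), 'dq': array([-0.00048985, -0.00204927, -0.00025391, -0.00155214, -0.00049399,
       -0.00144963, -0.00019236]), 'effort': array([-2.51520243e-05, -6.67864037e+01,  9.85065512e-01, -3.14471555e+01,
       -6.05015131e-02,  4.26323642e-02,  1.27686194e-04]), 'ee_pos': array([ 0.21041569, -0.58797322,  0.22594106]), 'tool_rot': array([-3.09381925e+00, -5.36936805e-01,  6.54287312e-04]), 'wrist_force': array([ 0.03031782, -0.46276959,  0.99322632]), 'moment': array([ 0.02627469, -0.00333885,  0.02501917]), 'grip_force': 0.0, 'opening': 1.0018423542886519}
scene {'intrinsics': [[451.5216, 0.0, 321.8462], [0.0, 451.5216, 243.6875], [0.0, 0.0, 1.0]], 'position': [0.9175, 0.7531, 1.0377], 'rotation': [0.2199, 0.983, 2.4903]}
side {'intrinsics': [[446.06, 0.0, 324.0953], [0.0, 446.06, 245.8554], [0.0, 0.0, 1.0]], 'position': [0.3838, 0.844, 1.0728], 'rotation': [0.1021, -1.0616, -2.8152]}
```

View pics/scene0.png

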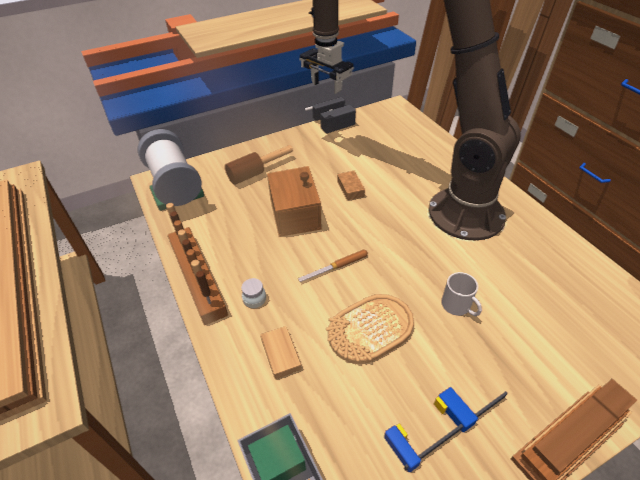

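View pics/side0.png

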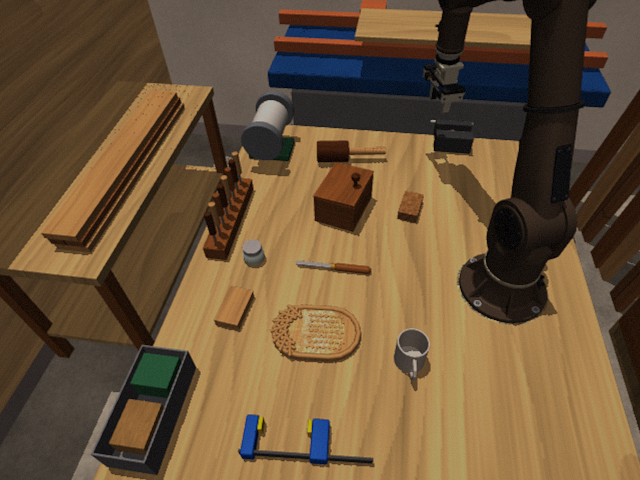

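```bash
cat > h.py <<'E'
import numpy as np,cv2
from scipy.spatial.transform import Rotation as R
from cell import cams,sensors
def cal(n):
    c=cams.calibration(n);r=np.asarray(c["rotation"]);return c["intrinsics"],np.asarray(c["position"]),(R.from_rotvec(r) if r.size==3 else R.from_matrix(r)).as_matrix()
def ray(c,px):
    K,p,M=c;d=np.linalg.inv(K)@[px[0],px[1],1];return p,M@(d*[1,-1,-1])
def atz(c,px,z):
    p,d=ray(c,px);return p+d*(z-p[2])/d[2]
def proj(c,X):
    K,p,M=c;q=(np.atleast_2d(X)-p)@M*[1,-1,-1];q=q@K.T;return q[:,:2]/q[:,2:]
E
python3 - <<'E'
import cv2,numpy as np
S=cv2.imread("pics/scene0.png");D=cv2.imread("pics/side0.png")
f=lambda I,x,y:cv2.resize(I[y:y+75,x:x+100],(400,300),interpolation=cv2.INTER_CUBIC)
cv2.imwrite("pics/c0.png",np.vstack([np.hstack([f(S,250,162),f(D,295,158)]),np.hstack([f(S,320,290),f(D,266,296)])]))
E
```

```text
(no output)
```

View pics/c0.png

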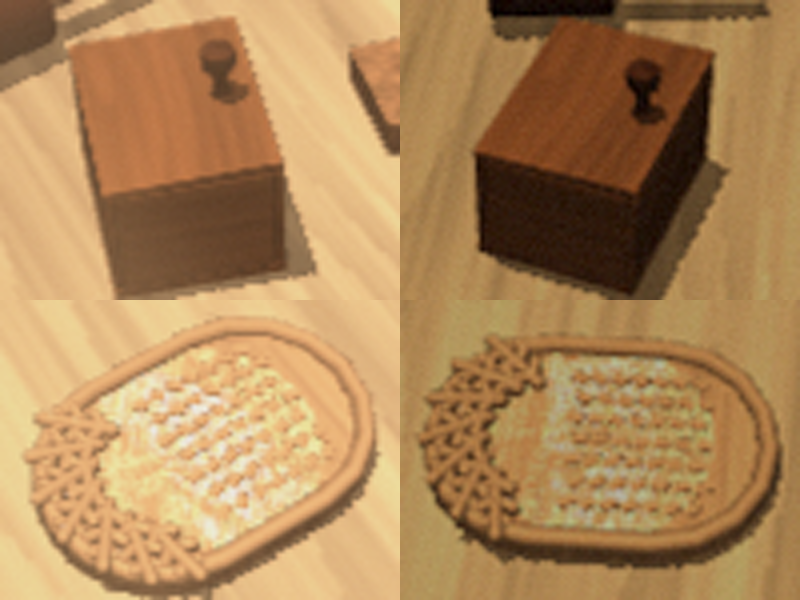

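Run:
```python
from h import *
from scipy.optimize import least_squares
cs,cd=cal("scene"),cal("side")
sc=lambda L:np.array(L)/4+[250,162]
sd=lambda L:(np.array(L)-[400,0])/4+[295,158]
A=sc([(70,48),(238,18),(283,162),(103,196),(285,268),(118,298),(218,55)])
B=sd([(560,18),(713,52),(640,193),(476,153),(635,295),(480,250),(643,77)])
def model(p):
    x,y,w,f=p;c,s=np.cos(w),np.sin(w)
    def fl(d,yy,h): # d from hinge toward front, h above flap underside
        return [.07-d*np.cos(f)+h*np.sin(f),yy,.105+d*np.sin(f)+h*np.cos(f)]
    P=np.array([fl(0,-.093,.008),fl(.14,-.093,.008),fl(.14,.093,.008),fl(0,.093,.008),[-.07,.093,0],[.07,.093,0],fl(.11,0,.043)])
    return P@np.array([[c,s,0],[-s,c,0],[0,0,1]])+[x,y,0]
r=lambda p:np.r_[(proj(cs,model(p))-A).ravel(),(proj(cd,model(p))-B).ravel()]
o=least_squares(r,[.55,-.3,0,.05],loss='soft_l1');print(o.x.round(4),r(o.x).reshape(-1,2).round(1).tolist());print("knob",model(o.x)[-1])
ps=lambda L:(np.array(L)-[0,300])/4+[320,290]
pd=lambda L:(np.array(L)-[400,300])/4+[266,296]
Q=[atz(cs,q,.025) for q in ps([(90,388),(150,350),(220,320),(290,325),(345,360),(375,425)])]
Q+=[atz(cd,q,.025) for q in pd([(545,340),(620,338),(690,348),(745,380),(775,430)])]
Q+=[atz(cd,q,.01) for q in pd([(740,520),(690,558),(620,562),(540,550)])]
Q=np.array(Q)[:,:2]
def g(p):
    x,y,w=p;c,s=np.cos(w),np.sin(w);q=(Q-[x,y])@np.array([[c,-s],[s,c]])
    return np.hypot(np.maximum(abs(q[:,0])-.04,0),q[:,1])-.08
o=least_squares(g,[.5,.2,0]);print(o.x.round(4),g(o.x).round(4))
```

```text
[ 0.4988 -0.2709 -0.2511  0.0129] [[-0.2, -0.8], [-0.5, -0.4], [1.1, 0.1], [0.8, -0.2], [1.2, 0.1], [0.3, 0.3], [0.8, 0.7], [-0.2, -1.0], [0.3, -0.4], [-0.6, 0.0], [-0.9, -0.8], [-0.5, -0.1], [-0.7, -0.1], [0.1, -0.1]]
knob [ 0.46061734 -0.26107729  0.14941728]
[0.5192 0.2359 0.0953] [-0.0012  0.0015  0.0006  0.0005 -0.0008 -0.0011 -0.0031  0.0006 -0.002
 -0.0004  0.0034 -0.0026  0.0021  0.0018 -0.0044]
```

Request:
apply_moves([
  [[0,0,0],8.5,1],
  [[0,0,0],8.5,1],
  [[0,0,0],8.5,1],
  [[0,0,0],8.6,1],
  [[1.6,-3.8,0],0,1],
  [[1.6,-3.8,0],0,1],
  [[1.6,-3.8,0],0,1],
  [[1.6,-3.8,0],0,1],
  [[1.6,-3.8,0],0,1],
  [[1.6,-3.8,0],0,1],
  [[1.6,-3.8,0],0,1],
  [[1.6,-3.8,0],0,1],
  [[1.6,-3.8,0],0,1],
  [[1.6,-3.8,0],0,1],
  [[0,0,0],0,1],
  [[0,0,0],0,1],
], grip_force=15)

```text
t: 2.1
ee_pos: [0.4596, -0.2606, 0.2264]
tool_rot: [3.116, -0.394, -0.001]
wrist_force: [-1.2, -0.4, 0.4]
opening: 1.0
grip_force: 0.0
```

```bash
cat >> h.py <<'E'
BOX=np.array([.4988,-.2709,0]);BW=-.2511
def tool(): 
    s=sensors.read_state();return s,s["ee_pos"],R.from_rotvec(s["tool_rot"]).as_matrix()
def togo(target): # cm in tool axes
    s,p,M=tool();print("t",s["t"],"tcp",p.round(4),"heading",np.arctan2(M[1,0],M[0,0]).round(4),"z",M[:,2].round(3));print("to go cm",(M.T@(np.asarray(target)-p)*100).round(2))
E
python3 - <<'E'
from h import *
togo([.4606,-.2611,.130])
c=cal("wrist");I=cams.get_image("wrist");q=proj(c,[.4606,-.2611,.149])[0];print(q)
cv2.circle(I,tuple(int(v) for v in q),4,(0,255,0),1)
cv2.imwrite("pics/w1.png",I)
E
```

```text
t 2.1 tcp [ 0.4596 -0.2606  0.2264] heading -0.2515 z [-0.001 -0.    -1.   ]
to go cm [0.11 0.02 9.64]
[322.82932047 246.59324291]
```

View pics/w1.png

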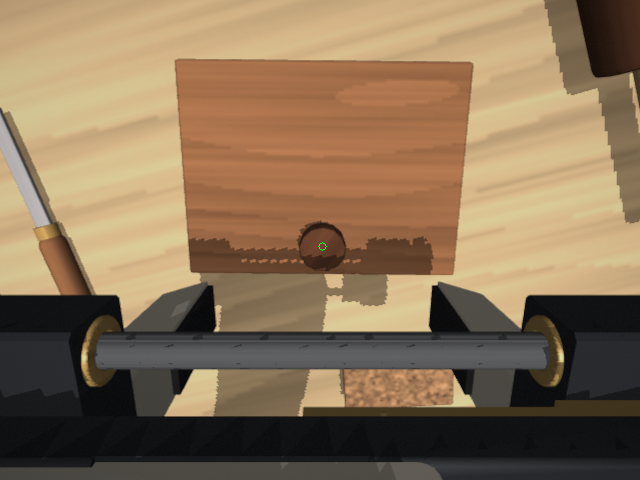

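Request:
apply_moves([
  [[0.1,0,2.4],0,1],
  [[0,0,2.4],0,1],
  [[0,0,2.4],0,1],
  [[0,0,2.4],0,1],
  [[0,0,0],0,-1],
  [[0,0,0],0,-1],
  [[0,0,0],0,-1],
  [[0,0,0],0,-1],
  [[0,0,0],0,-1],
  [[0,0,0],0,-1],
])

```text
t: 3.4
ee_pos: [0.4612, -0.2605, 0.1309]
tool_rot: [3.117, -0.394, 0.0]
wrist_force: [0.5, -0.3, 0.8]
opening: 0.399
grip_force: 0.0
```

Run:
```python
from h import *
togo([.4606,-.2611,.130]);c=cal("wrist");_,p,M=tool();print("cam in tool",M.T@(c[1]-p))
# arc increments (box x -> tool x, z down)
f=np.linspace(.013,1.70,18)
x=-.11*np.cos(f)+.043*np.sin(f);z=.11*np.sin(f)+.043*np.cos(f)
print(np.c_[np.diff(x),-np.diff(z)].round(4).tolist())
```

```text
t 3.4 tcp [ 0.4612 -0.2605  0.1309] heading -0.2514 z [ 0. -0. -1.]
to go cm [-0.04  0.08  0.09]
cam in tool [ 0.07373143 -0.00026666 -0.15919208]
[[0.0049, -0.0106], [0.006, -0.0101], [0.0069, -0.0094], [0.0078, -0.0087], [0.0087, -0.0079], [0.0094, -0.007], [0.01, -0.006], [0.0106, -0.005], [0.011, -0.0039], [0.0114, -0.0028], [0.0116, -0.0017], [0.0117, -0.0005], [0.0117, 0.0006], [0.0116, 0.0018], [0.0113, 0.0029], [0.011, 0.0041], [0.0105, 0.0051]]
```

Request:
apply_moves([
  [[0,0,0],0,-1],
  [[0,0,0],0,-1],
  [[0,0,0],0,-1],
  [[0,0,0],0,-1],
], grip_force=20)

```text
t: 3.9
ee_pos: [0.461, -0.2609, 0.1308]
tool_rot: [3.116, -0.394, 0.0]
wrist_force: [-0.6, -3.4, -0.1]
opening: 0.292
grip_force: 20.0
```

Request:
apply_moves([
  [[0.49,0,-1.06],0,-1],
  [[0.6,0,-1.01],0,-1],
  [[0.69,0,-0.94],0,-1],
  [[0.78,0,-0.87],0,-1],
  [[0.87,0,-0.79],0,-1],
  [[0.94,0,-0.7],0,-1],
])

```text
t: 4.65
ee_pos: [0.5029, -0.272, 0.1841]
tool_rot: [3.116, -0.395, -0.003]
wrist_force: [1.1, -5.6, -9.5]
opening: 0.295
grip_force: 20.0
```

Request:
apply_moves([
  [[1.0,0,-0.6],0,-1],
  [[1.06,0,-0.5],0,-1],
  [[1.1,0,-0.39],0,-1],
  [[1.14,0,-0.28],0,-1],
  [[1.16,0,-0.17],0,-1],
  [[1.17,0,-0.05],0,-1],
])

```text
t: 5.4
ee_pos: [0.5663, -0.289, 0.204]
tool_rot: [3.115, -0.396, -0.005]
wrist_force: [-4.2, -5.6, -2.9]
opening: 0.293
grip_force: 20.0
```

Request:
apply_moves([
  [[1.17,0,0.06],0,-1],
  [[1.16,0,0.18],0,-1],
  [[1.13,0,0.29],0,-1],
  [[1.1,0,0.41],0,-1],
  [[1.05,0,0.51],0,-1],
  [[1.0,0,0.6],0,-1],
  [[0,0,0],0,-1],
])

```text
t: 6.28
ee_pos: [0.6312, -0.3064, 0.1833]
tool_rot: [3.114, -0.396, -0.002]
wrist_force: [-1.2, -7.6, -2.9]
opening: 0.292
grip_force: 20.0
```

Run:
```python
from h import *
I=np.vstack([cv2.resize(cams.get_image("scene")[60:280,200:420],(440,440)),])
J=cv2.resize(cams.get_image("side")[60:280,260:440],(360,440))
cv2.imwrite("pics/s2.png",np.hstack([I,J]));s,p,M=tool();q=(p-BOX)@np.array([[np.cos(BW),-np.sin(BW)],[np.sin(BW),np.cos(BW)],[0,0]]) if 0 else None
c,t=np.cos(BW),np.sin(BW);d=p-BOX;print(s["t"],p,"box x,y",c*d[0]+t*d[1],-t*d[0]+c*d[1],s["wrist_force"])
```

```text
6.375 [ 0.63082932 -0.30626722  0.18354509] box x,y 0.1366765146214388 -0.0014528177449162974 [-1.15026607 -6.3899214  -1.99151971]
```

View pics/s2.png

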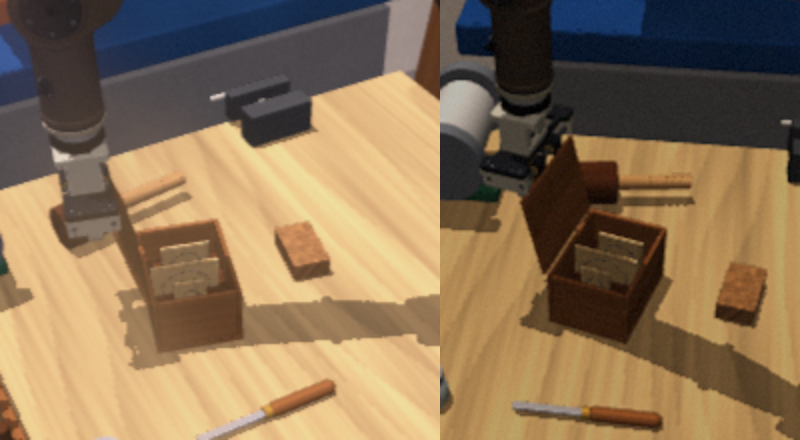

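Request:
apply_moves([
  [[0,0,0],0,0.2],
  [[0,0,0],0,0.2],
  [[0,0,0],0,0.2],
  [[0,0,-2],0,0.2],
  [[0,0,-4],0,0.2],
  [[0,0,-4],0,0.2],
  [[0,0,-1],0,0.2],
  [[-3.5,0,0],0,0.2],
  [[-3.5,0,0],0,0.2],
  [[-3.5,0,0],0,0.2],
  [[-3.2,0,0],0,0.2],
  [[0,0,0],0,0.2],
  [[0,0,0],0,0.2],
])

```text
t: 8.0
ee_pos: [0.4995, -0.27, 0.2937]
tool_rot: [-3.117, 0.393, -0.0]
wrist_force: [0.6, -0.4, 0.1]
opening: 0.603
grip_force: 0.0
```

Run:
```python
from h import *
c=cal("wrist");I=cams.get_image("wrist");togo(BOX+[0,0,.1])
C,S=np.cos(BW),np.sin(BW)
for y in(-.045,0,.045):
  for x in(-.055,.055):
    X=BOX+[C*x-S*y,S*x+C*y,.098];q=proj(c,X)[0];print(x,y,q.round());cv2.circle(I,tuple(int(v) for v in q),3,(0,255,0),1)
cv2.imwrite("pics/w3.png",I)
```

```text
t 8.05 tcp [ 0.4998 -0.27    0.2935] heading -0.2509 z [ 0.  0. -1.]
to go cm [-0.07  0.11 19.35]
-0.055 -0.045 [372. 268.]
0.055 -0.045 [376. 146.]
-0.055 0 [323. 268.]
0.055 0 [324. 146.]
-0.055 0.045 [275. 267.]
0.055 0.045 [271. 146.]
```

View pics/w3.png

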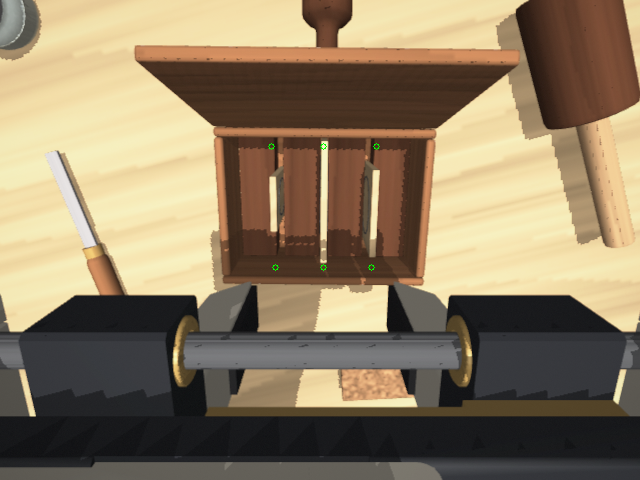

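Request:
apply_moves([
  [[0,0.1,2.7],0,-0.43],
  [[0,0,4],0,-0.43],
  [[0,0,4],0,-0.43],
  [[0,0,2],0,-0.43],
  [[0,0,0],0,-0.43],
  [[0,0,0],0,-0.43],
], grip_force=25)

```text
t: 8.8
ee_pos: [0.4997, -0.2714, 0.1675]
tool_rot: [3.117, -0.393, 0.002]
wrist_force: [-0.2, 0.7, 0.6]
opening: 0.283
grip_force: 0.0
```

Request:
apply_moves([
  [[0,0,2],0,-0.43],
  [[0,0,2],0,-0.43],
  [[0,0,2],0,-0.43],
  [[0,0,2],0,-0.43],
  [[0,0,2],0,-0.43],
  [[0,0,0],0,-0.43],
])

```text
t: 9.55
ee_pos: [0.4989, -0.2711, 0.0668]
tool_rot: [-3.117, 0.394, 0.001]
wrist_force: [-0.7, 0.4, 0.2]
opening: 0.288
grip_force: 0.0
```

Request:
apply_moves([
  [[0,0,0],0,-1],
  [[0,0,0],0,-1],
  [[0,0,0],0,-1],
  [[0,0,0],0,-1],
  [[0,0,0],0,-1],
  [[0,0,0],0,-1],
  [[0,0,0],0,-1],
])

```text
t: 10.42
ee_pos: [0.4994, -0.2715, 0.0679]
tool_rot: [3.116, -0.394, 0.003]
wrist_force: [-0.7, 0.7, 7.3]
opening: 0.06
grip_force: 25.0
```

Request:
apply_moves([
  [[0,0,-1],0,-1],
  [[0,0,-2],0,-1],
  [[0,0,-2],0,-1],
  [[0,0,-2],0,-1],
  [[0,0,-2],0,-1],
  [[0,0,-2],0,-1],
  [[0,0,-2],0,-1],
  [[0,0,-1.5],0,-1],
  [[0,0,0],0,-1],
  [[0,0,0],0,-1],
])

```text
t: 11.68
ee_pos: [0.4984, -0.2709, 0.2112]
tool_rot: [-3.117, 0.394, 0.002]
wrist_force: [-0.4, 0.4, -0.3]
opening: 0.06
grip_force: 25.0
```

Run:
```python
from h import *
togo([.5192,.2359,.18])
cv2.imwrite("pics/s4.png",cams.get_image("side")[60:480,200:520])
```

```text
t 11.675 tcp [ 0.4984 -0.2709  0.2112] heading -0.2514 z [-0.001  0.    -1.   ]
to go cm [-10.58 -49.61   3.14]
```

View pics/s4.png

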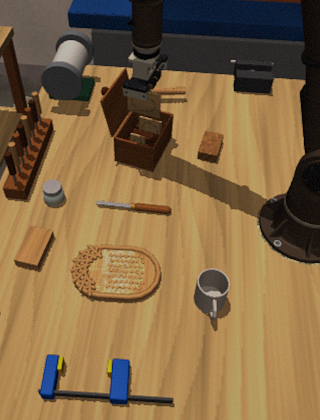

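Request:
apply_moves([
  [[-0.3,-1.5,0],0,-1],
  [[-0.7,-3,0],0,-1],
  [[-0.7,-3.5,0],0,-1],
  [[-0.8,-3.5,0],0,-1],
  [[-0.8,-3.5,0],0,-1],
  [[-0.8,-3.5,0],0,-1],
  [[-0.8,-3.5,0],0,-1],
  [[-0.8,-3.5,0],0,-1],
  [[-0.8,-3.5,0],0,-1],
  [[-0.8,-3.5,0],0,-1],
  [[-0.8,-3.5,0],0,-1],
  [[-0.8,-3.5,0],0,-1],
  [[-0.8,-3.5,0],0,-1],
  [[-0.6,-3.5,0],0,-1],
  [[-0.3,-2,0],0,-1],
  [[-0.1,-0.7,0],0,-1],
])

```text
t: 13.72
ee_pos: [0.5169, 0.2332, 0.2114]
tool_rot: [3.117, -0.391, -0.001]
wrist_force: [0.5, -0.9, 0.0]
opening: 0.06
grip_force: 25.0
```

Request:
apply_moves([
  [[0,0,0],-4,-1],
  [[0,0,0.5],-4,-1],
  [[0,0,0.5],-4,-1],
  [[0,0,1],-4,-1],
  [[0,0,1],-3.8,-1],
  [[0,0,0.4],0,-1],
  [[0,0,0],0,-1],
  [[0,0,0],0,-1],
  [[0,0,0],0,-1],
])

```text
t: 14.85
ee_pos: [0.5177, 0.2321, 0.1782]
tool_rot: [-3.138, -0.147, -0.001]
wrist_force: [-0.2, 0.3, -1.4]
opening: 0.063
grip_force: 25.0
```

Run:
```python
from h import *
togo([.5192,.2359,.177])
a=cams.get_image("scene")[140:440,190:490];b=cams.get_image("side")[120:420,200:500]
cv2.imwrite("pics/s5.png",cv2.resize(np.hstack([a,b]),(800,400)))
```

```text
t 14.85 tcp [0.5177 0.2321 0.1782] heading 0.0937 z [ 0.001  0.    -1.   ]
to go cm [ 0.19 -0.37  0.12]
```

View pics/s5.png

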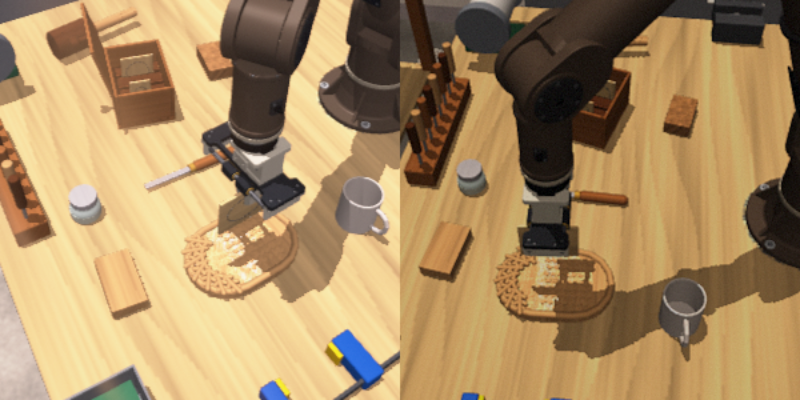

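The picture shows the board upright over the panel (scene view around 240,205), the flap still standing open, and the other two boards in the box. I'm handing in.

```bash
python3 -c "
from cell import ticket
print(ticket.close_job())"
```

```text
the job is handed in; nothing more can be done
None
```

I handed the job in at about 15 s: the flap stands open at about 1.8 rad, and the longest board is held upright over the middle of the panel. It is lined up with the panel's long axis, about 10 cm above it; the judge's verdict was not shown.

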